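Set the seasoning row on the service mat

TASK

On the black rubber mat, set out a straight row between the two ramekins that stand at its ends: the cherry tomato halfway between them with the small steel ring standing round it so that it cannot roll, the pepper mill halfway between the ring and the empty ramekin, and the salt shaker halfway between the ring and the ramekin of red-brown sauce. Everything stands upright and flat on the mat at the end. Do not shift the ramekins, the white kitchen timer or the yellow label roll, and do not knock anything over.

Things in the scene. Friction and masses are not known exactly. Their poses are not given: they have to be found in the camera images.
- pepper_mill: loose dark brown wooden pepper mill, 150 mm tall, about 0.18 kg; round, 58 mm across at its foot, tapering to 50 mm across at 108 mm height; the head above it (109 to 139 mm) is 50 mm across with a small knob on top. Origin: centre of its underside; z up
- salt_shaker: loose glass salt shaker with a grey cap, 90 mm tall, 44 mm across up to 66 mm height, the cap 34 mm. Origin: centre of its underside; z up
- steel_ring: loose plain steel plating ring, a short tube open above and below, 63 mm outside diameter, about 2 mm wall (inside about 58 mm), 36 mm high. Origin: centre of its underside; z up
- cherry_tomato: loose small red cherry tomato without stalk, 31 mm across, 25 mm high, with a slightly flattened underside. Origin: centre of its underside
- ramekin_empty: white porcelain ramekin, empty, 71 mm across, 44 mm high, loose, standing at one end of the mat on its centre line, 200 mm from the mat's centre. Which end varies. Not to be moved. Origin: centre of its underside
- ramekin_red: white porcelain ramekin with a red-brown filling, 71 mm across, 44 mm high, loose, at the other end of the mat, 200 mm from the mat's centre on its centre line. Not to be moved. Origin: centre of its underside
- mat: black rubber service mat, fixed, 120 x 500 x 6 mm, its long side along its y axis (across in front of the robot, turned a little); flat top, 6 mm above the worktop, with a 1.5 mm border. Heat lamps hang 0.6 m above the worktop just behind it: keep the fingertips below about 0.2 m over it. Origin: centre of its underside; z up
- kitchen_timer: bystander: loose white box-shaped kitchen timer with a red dial on its front (-x) face, 40 x 60 x 63 mm, standing among the things to be moved. Origin: centre of its underside
- label_roll: bystander: loose yellow roll of labels lying flat, 73 mm across, 25 mm high, among the things to be moved. Origin: centre of its underside

How it is judged (in metres and radians):
At the end, for the whole second after the job is handed in: Within 15 mm of the mat's long centre line: ring 15 mm or less from the mat's centre each way, tomato inside; mill and salt shaker 85 to 115 mm from their ramekins, under 130 mm from the ring (centres). All on the mat, mill, shaker and ring upright within 0.1 rad; released, at rest (horizontal distance between pepper_mill and ramekin_empty between 0.085 and 0.115 m and x of pepper_mill in the frame of mat between -0.015 and 0.015 m and horizontal distance between each of pepper_mill, salt_shaker and steel_ring below 0.13 m and horizontal distance between salt_shaker and ramekin_red between 0.085 and 0.115 m and x of salt_shaker in the frame of mat between -0.015 and 0.015 m and x of steel_ring in the frame of mat between -0.015 and 0.015 m and y of steel_ring in the frame of mat between -0.015 and 0.015 m and horizontal distance between cherry_tomato and steel_ring below 0.022 m and angle between each of pepper_mill, salt_shaker, steel_ring's own z axis and vertical below 0.1 rad and z of pepper_mill in the frame of mat between 0.002 and 0.01 m and z of salt_shaker in the frame of mat between 0.002 and 0.01 m and z of steel_ring in the frame of mat between 0.002 and 0.01 m and z of cherry_tomato in the frame of mat between -0.002 and 0.026 m and linear speed of each of pepper_mill, salt_shaker, steel_ring, cherry_tomato below 0.02 m/s and contact force between each of pepper_mill, salt_shaker, steel_ring, cherry_tomato and the fingers below 0.05 N); the robot touches nothing.
It fails at once if a ramekin is shifted by more than 15 mm (distance of any of ramekin_empty, ramekin_red from where it was at the start of the episode above 0.015 m).
It fails at once if the kitchen timer or the label roll is shifted by more than 15 mm (distance of any of kitchen_timer, label_roll from where it was at the start of the episode above 0.015 m).
It fails at once if the mill, the shaker or the ring is tipped over (angle between any of pepper_mill, salt_shaker, steel_ring's own z axis and vertical above 0.7 rad).
It also fails if it takes over 96 s, if anything falls off the work surface, if the arm or the gripper's body presses on something with over 40 N, if the wrist force passes 120 N, or if a joint passes its speed limit or range.

ROBOT

A 6-joint arm with a two-finger parallel gripper is mounted at the origin on a cart in front of the work surface, level with it; the furniture and walls round the work are solid. World frame = base frame: x ahead of the robot, y to its left, z up, the work surface at z = 0. Lengths are in m, angles in degrees, forces in N, time in s.
With the tool pointing down it reaches from about 0.3 to 0.75 m from the base axis. Payload 8.5 kg.
Tool frame: the origin (TCP) lies between the finger pads; the fingertips stand tips_ahead ahead of it and the grasp point (between the pads) is the TCP (tips_ahead is the distance from the TCP to the fingertips, in m); y points along the fingers, x is the direction in which the jaws open and shut, and the axes are right-handed (so a half turn about y gives the same grasp; the last joint's range is limited). The gripper opens to 85 mm and grips with 20 to 120 N. Pads are 22 mm wide; open, the fingers measure 114 mm over their backs; the gripper's body (76 mm by 85 mm) begins 54 mm behind the grasp point. The pads swing forward as they close: fully open they stand 13 mm farther back than shut.
Start: joints at [-78.398, 21.807, 74.336, -0, 83.858, -12.336], TCP at [0.223, -0.503, 0.25] pointing down, gripper open.
Joint ranges: [-178.18, 178.18], [-50.72, 133.34], [12.68, 142.11], [-81.47, 261.47], [9.98, 163.14], [-165.26, 165.26]. Speed limits (degrees/s): [136.94, 136.94, 180, 180, 180, 180].

INTERFACE

Orientations are given as a 3x3 rotation matrix whose columns are the frame's x, y, z axes.
In Python, from bench import state, get_image, job_done, spot_in, tip_of, tips_ahead gives the robot as it stands. The module is installed in compiled form; this text tells all that it offers.
- The arm moves only by the tool play_rows, never from a script. Its argument "plan" is a list of rows, each a list of 5 numbers: the shift along the tool's x, y, z in m, then the turn about the tool's y in degrees, then the opening, from 0 (shut) to 1 (fully open). In form: [[x, y, z, yaw, fingers], ...]. A call has 1 to 10 rows; each row shifts and turns the commanded pose from where the row before left it, along the tool's axes as they then stand; what a row does not reach is not made up. A row lasts 1/10 s, in which the tool goes at most 50 mm and 8.59 degrees, less where a joint would pass 70% of its speed; a pose out of reach is approached as far as the arm can. A call with a gripper value outside its range is refused whole. The fingers move at their own pace and stop on an object; the grip force is fixed at half the most. Time passes only in rows, so rows that do not move let the fingers close. It gives the time, the measured TCP pose, the force and the opening at its end, in the units of the state.
- state(): the state, without advancing time (a new reading comes with each control period).
- get_image(name): name is "scene" or "top"; returns a dict with "img" (480x640x3 uint8, red, green, blue), "fx", "fy", "cx", "cy" (pixels), "dist_coeffs" ([k1, k2, p1, p2, k3] as OpenCV has them; the pictures are not rectified), "extrinsics" (4x4, takes a point from camera to world coordinates). Camera axes: x right, y down, z forward; pixel columns grow to the right and rows downward; lengths in m; the calibration is good to about 2 mm. A picture is of the moment at which its call begins. There is no depth.
- job_done(): hands the job in, once; it reports no verdict.
Trained networks look in a picture, given as the dict that the camera call returned (one of the last four; its "shot" number tells which), for a name from the list of things; names that differ only in an ending like _2 or _b are one class to them, and where a whole thing is asked for, a point or a joint stands for the part that bears it (a point fixed in the world has none). Each returns a list of dicts, best first, with "conf" (0 to 1); they miss things now and then, are a little off and sometimes report something else, mostly with a low value. They report only what shows in the picture. A call takes as long as a camera call.
- spot_in(target, picture): "extent" ([centre column, centre row, width, height] in pixels, round what is visible of it).
- tip_of(target, picture): "pixel" ([column, row] in pixels: a listed point, or the origin of a listed thing).
The state is a dict: "time": time; "qpos": joint angles; "qd": joint speeds; "effort": joint torques, N m; "eef_pos": TCP position; "eef_rot": TCP orientation; "contact_force": force on the tool from outside, world axes, zero at the start; "moment": the same for the moment, N m; "width": opening from 0.0 (shut) to 1.0 (fully open).
Only numpy, scipy, OpenCV 4.12 (cv2) and the standard library are available. Lean on these libraries where they do the work, as an engineer would, in place of code of your own. Each camera call takes 0.05 s, during which the arm holds its last target.

## Working session

There is one attempt and no reset: what is moved stays moved. The work goes in short steps, Python scripts to look and compute and a tool call to move; the robot and the scene stay as the last step left them, time stands still between calls to the robot, and variables do not carry over. Pictures are saved under pics/ and viewed, and the job is handed in when it is done.

Besides the shell and the picture viewer there is one more tool, called after "Emit:" as a command line: name --pt "numbers of a row" for each row, then --argument value for the rest. play_rows: Moves the arm, as the interface text tells. Its arguments: {"type":"object","properties":{"plan":{"type":"array","items":{"type":"array","items":{"type":"number"}}}},"required":["plan"]}

```bash
mkdir -p pics; ls; cat > look.py <<'E'
from bench import *
import cv2,sys
from bench import state,get_image
import numpy as np
tag=sys.argv[1]
s=state();print({k:np.round(v,3).tolist() for k,v in s.items()}, 'tips',tips_ahead() if callable(tips_ahead) else tips_ahead)
for n in ('scene','top'):
    d=get_image(n)
    cv2.imwrite(f'pics/{tag}_{n}.png',d['img'][:,:,::-1])
    E=np.array(d['extrinsics']);print(n,d['fx'],d['cx'],d['cy'],d['dist_coeffs'],np.round(E,3).tolist())
    for t in ['pepper_mill','salt_shaker','steel_ring','cherry_tomato','ramekin_empty','ramekin_red','mat','kitchen_timer','label_roll']:
        a=spot_in(t,d);b=tip_of(t,d)
        print(t,[(np.round(q['extent'],1).tolist(),round(q['conf'],2)) for q in a[:2]],end=' ')
        for q in b[:2]:
            p=np.array(q['pixel'],float)
            K=np.array([[d['fx'],0,d['cx']],[0,d['fy'],d['cy']],[0,0,1]])
            u=cv2.undistortPoints(p.reshape(1,1,2),K,np.array(d['dist_coeffs'],float)).ravel()
            r=E[:3,:3]@np.array([u[0],u[1],1]);
            print('tip',p.round(1),round(q['conf'],2),[ (E[:3,3]+r*(z-E[2,3])/r[2])[:2].round(4).tolist() for z in (0,.006)],end=' ')
        print()
E
python3 look.py a
```

```text
pics
{'time': 0.0, 'qpos': [-78.399, 21.842, 74.387, -0.001, 83.86, -12.335], 'qd': [-0.045, 0.017, -0.044, 0.067, 0.054, -0.117], 'effort': [0.0, -44.846, -23.128, -0.0, 0.005, -0.0], 'eef_pos': [0.223, -0.502, 0.25], 'eef_rot': [[0.406, -0.0, 0.914], [-0.914, 0.002, 0.406], [-0.002, -1.0, 0.0]], 'contact_force': [0.24, 0.324, -0.151], 'moment': [-0.014, 0.072, -0.028], 'width': 1.0} tips 0.019
scene 516.1786136489111 326.32246767138463 238.90119719733644 [-0.0023715  0.         0.         0.         0.       ] [[-0.87, -0.329, 0.369, 0.08], [-0.494, 0.59, -0.638, 0.713], [-0.008, -0.737, -0.676, 0.772], [0.0, 0.0, 0.0, 1.0]]
pepper_mill [([343.1, 251.9, 31.0, 68.8], 0.88)] tip [342.2 277.1] 0.78 [[0.4159, 0.0685], [0.4133, 0.0735]] tip [311.9 377.5] 0.59 [[0.3496, 0.3011], [0.3475, 0.3043]] 
salt_shaker [] tip [429.7 186.8] 0.78 [[0.3718, -0.3074], [0.3696, -0.2994]] 
steel_ring [([372.6, 233.2, 27.9, 33.3], 0.79)] tip [372.5 240.9] 0.7 [[0.4094, -0.0601], [0.4069, -0.0541]] 
cherry_tomato [] tip [403.1 212.7] 0.41 [[0.3894, -0.1825], [0.387, -0.1755]] 
ramekin_empty [([217.6, 285.
[... 1153 characters left out ...]
0, 14.1, 12.8], 0.71)] tip [413.  282.6] 0.76 [[0.396, -0.175], [0.396, -0.1742]] 
ramekin_empty [([209.2, 189.3, 36.3, 35.2], 0.65)] tip [358.2 273.7] 0.69 [[0.4174, -0.0631], [0.4173, -0.0628]] tip [211.9 189.8] 0.57 [[0.5996, 0.2366], [0.5986, 0.2354]] 
ramekin_red [([409.5, 205.2, 37.7, 38.5], 0.62), ([479.2, 295.6, 25.6, 21.1], 0.44)] tip [402.8 203.1] 0.61 [[0.5606, -0.1599], [0.5598, -0.1591]] 
mat [([308.3, 196.8, 245.2, 76.4], 0.92)] tip [307.8 198.7] 0.96 [[0.5748, 0.0364], [0.5739, 0.0362]] 
kitchen_timer [([244.2, 291.4, 23.8, 29.3], 0.6)] tip [244.6 288.5] 0.6 [[0.3927, 0.1706], [0.3928, 0.1697]] 
label_roll [([179.7, 306.4, 37.8, 38.8], 0.59), ([294.8, 272.5, 29.0, 26.3], 0.2)]
```

```bash
python3 - <<'E'
import cv2
a=cv2.imread('pics/a_top.png')[140:340,140:540];cv2.imwrite('pics/a_topz.png',cv2.resize(a,None,fx=2,fy=2,interpolation=cv2.INTER_CUBIC))
a=cv2.imread('pics/a_scene.png')[150:420,170:470];cv2.imwrite('pics/a_scz.png',cv2.resize(a,None,fx=2,fy=2,interpolation=cv2.INTER_CUBIC))
E
```

```text
(no output)
```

View pics/a_topz.png

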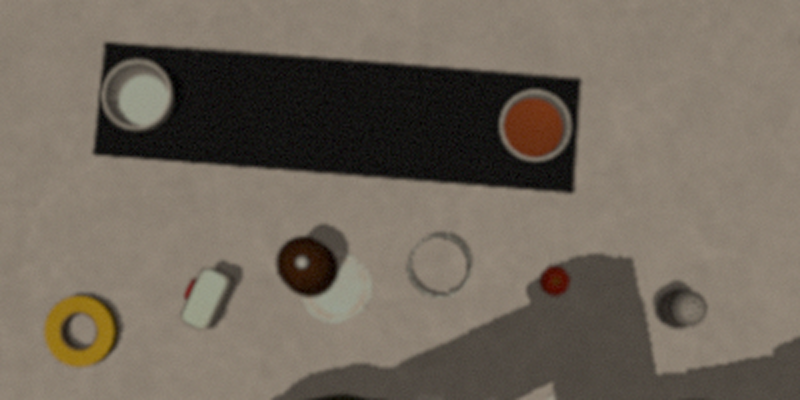

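View pics/a_scz.png

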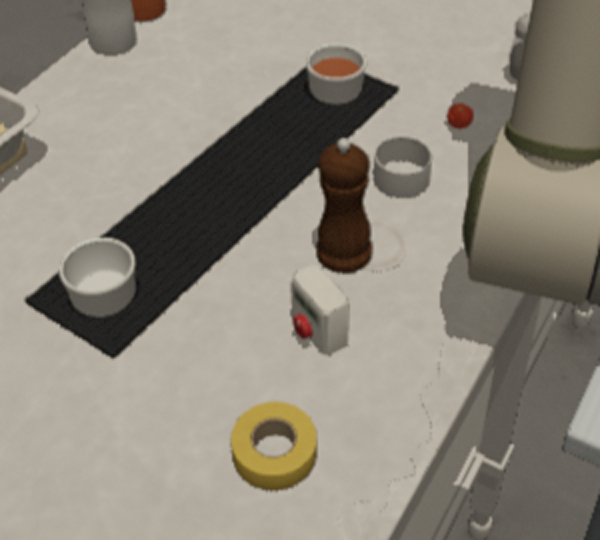

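View pics/a_scene.png

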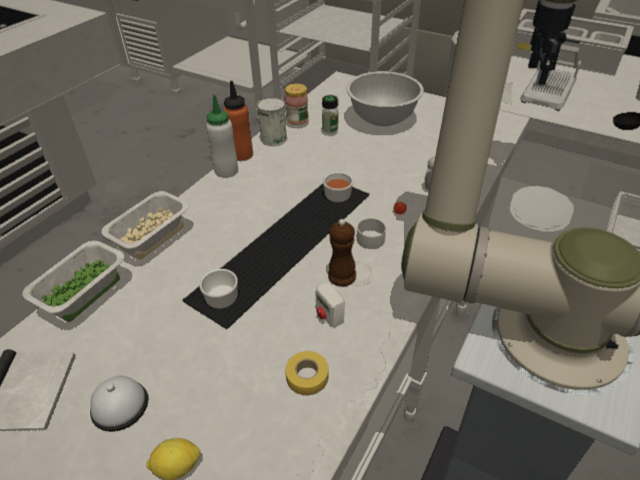

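The overview shows the mat with the empty ramekin at the +y end (208,187 in the top image) and the red one at the -y end (408,202). The mill is near (292,271), the ring (360,271), the tomato (417,280) and the salt shaker about (482,294). Next I measure them properly.

```bash
cat > geo.py <<'E'
import cv2,numpy as np
def ray(d,p):
    K=np.array([[d['fx'],0,d['cx']],[0,d['fy'],d['cy']],[0,0,1]])
    E=np.array(d['extrinsics'])
    u=cv2.undistortPoints(np.array(p,float).reshape(1,1,2),K,np.array(d['dist_coeffs'],float)).ravel()
    return E[:3,3],E[:3,:3]@np.array([u[0],u[1],1])
def at(d,p,z):
    o,r=ray(d,p);return (o+r*(z-o[2])/r[2])[:2]
E
python3 - <<'E'
from bench import *
from geo import *
print(tips_ahead)
d=get_image('top');im=d['img'].astype(int)
hsv=cv2.cvtColor(d['img'],cv2.COLOR_RGB2HSV)
# mat
m=((im.max(2)<45)).astype(np.uint8);m[:150]=0;m[245:]=0
m=cv2.morphologyEx(m,cv2.MORPH_OPEN,np.ones((3,3)))
pts=np.argwhere(m)[:,::-1].astype(np.float32)
box=cv2.boxPoints(cv2.minAreaRect(pts));W=np.array([at(d,b,.006) for b in box]);print(box.round(1).tolist());print(W.round(4).tolist(),W.mean(0), [np.linalg.norm(W[i]-W[(i+1)%4]).round(4) for i in range(4)])
z=lambda u,v:(u/2+140-.25,v/2+140-.25)
for n,p,h in [('emptyrim',z(137,95),.05),('redrim',z(535.5,125),.05),('millknob',z(302,262),.148),('ringtop',z(440.5,262.5),.036),('saltcap',z(691,307),.09)]:
    print(n,np.round(p,1),at(d,p,h).round(4))
red=((hsv[:,:,0]<8)|(hsv[:,:,0]>172))&(hsv[:,:,1]>150)&(hsv[:,:,2]>60);red[:255]=0;red[:,:380]=0
q=np.argwhere(red);print(len(q));c=q.mean(0)[::-1];print('tom',c,at(d,c,.013))
E
```

```text
0.019
[[106.0, 209.89999389648438], [110.4000015258789, 154.1999969482422], [429.3999938964844, 179.5], [425.0, 235.1999969482422]]
[[0.5641, 0.4659], [0.6844, 0.4584], [0.6079, -0.2166], [0.4924, -0.2024]] [0.58718038 0.12634503] [np.float64(0.1206), np.float64(0.6793), np.float64(0.1164), np.float64(0.6722)]
emptyrim [208.2 187.2] [0.5965 0.2337]
redrim [407.5 202.2] [ 0.5552 -0.1627]
millknob [290.8 270.8] [0.4234 0.0646]
ringtop [360. 271.] [ 0.4221 -0.0651]
saltcap [485.2 293.2] [ 0.3715 -0.3009]
120
tom [417.18333333 280.2       ] [ 0.40064465 -0.18187775]
```

```bash
python3 - <<'E'
from bench import *
from geo import *
d=get_image('top');s=get_image('scene')
z=lambda u,v:(u/2+140-.25,v/2+140-.25)
W=np.array([at(d,z(*p),.006) for p in [(106,43),(580,79),(574,191),(95,154)]]);print(W.round(4),W.mean(0))
zs=lambda u,v:(u/2+170-.25,v/2+150-.25)
W=np.array([at(s,zs(*p),.006) for p in [(26,298),(113,356),(398,89),(308,68)]]);print(W.round(4))
for n,p,h in [('tom',zs(460,116),.013),('ringtop',zs(403,159),.036),('mill knob',zs(344,146),.146),('emptyrim',zs(98,264),.05),('redrim',zs(336,66),.05)]:print(n,at(s,p,h).round(4))
E
```

```text
[[ 0.6608  0.2762]
 [ 0.6084 -0.2173]
 [ 0.4921 -0.206 ]
 [ 0.5437  0.2879]] [0.57624059 0.03518544]
[[ 0.658   0.2764]
 [ 0.5399  0.2913]
 [ 0.4874 -0.1998]
 [ 0.604  -0.184 ]]
tom [ 0.3981 -0.1803]
ringtop [ 0.4125 -0.056 ]
mill knob [0.4187 0.0691]
emptyrim [0.5934 0.2353]
redrim [ 0.5471 -0.1518]
```

Emit:
play_rows --pt "0 0 0 -8.5 1" --pt "0 0 0 -8.5 1" --pt "0 0 0 -8.5 1" --pt "0 0 0 -8.5 1" --pt "0 0 0 -8.5 1" --pt "0 0 0 -8.5 1" --pt "0 0 0 -8.5 1" --pt "0 0 0 -0.6 1" --pt "0 0 0 0 1"

```text
time: 2.95
eef_pos: [0.2231, -0.5027, 0.2503]
eef_rot: [[0.994, -0.0, 0.107], [-0.107, 0.0, 0.994], [-0.0, -1.0, 0.0]]
contact_force: [-0.9, 0.3, 0.7]
width: 0.999
```

```bash
cat > go.py <<'E'
import sys,numpy as np
from bench import state,tips_ahead
s=state();R=np.array(s['eef_rot']);p=np.array(s['eef_pos'])
t=np.array([float(v) for v in sys.argv[1:4]])
print('t',round(s['time'],2),'pos',p.round(4),'ang',round(np.degrees(np.arctan2(R[1,0],R[0,0])),2),'F',np.round(s['contact_force'],1),'w',round(s['width'],3),'tips',tips_ahead)
print('tool shift',(R.T@(t-p)).round(4))
E
python3 go.py 0.40 -0.181 0.15; python3 -c "from bench import state;print(state()['eef_rot'])"
```

```text
t 2.95 pos [ 0.2231 -0.5027  0.2503] ang -6.16 F [-0.9  0.3  0.7] w 0.999 tips 0.019
tool shift [0.1413 0.1003 0.3388]
[[ 9.94229463e-01 -2.16696933e-05  1.07274295e-01]
 [-1.07274294e-01  2.49645392e-05  9.94229463e-01]
 [-2.42227008e-05 -9.99999999e-01  2.24958794e-05]]
```

Emit:
play_rows --pt "0.017 0 0.042 0 1" --pt "0.018 0 0.042 0 1" --pt "0.018 0 0.042 0 1" --pt "0.018 0.02 0.043 0 0.7" --pt "0.018 0.02 0.043 0 0.7" --pt "0.018 0.02 0.043 0 0.7" --pt "0.017 0.02 0.042 0 0.7" --pt "0.017 0.02 0.042 0 0.7" --pt "0 0 0 0 0.7" --pt "0 0 0 0 0.7"

```text
time: 3.95
eef_pos: [0.398, -0.1813, 0.1511]
eef_rot: [[0.995, -0.0, 0.104], [-0.104, -0.0, 0.995], [-0.0, -1.0, -0.0]]
contact_force: [-0.1, -0.8, -0.7]
width: 0.698
```

```bash
python3 go.py 0.40 -0.181 0.06; python3 look.py b | grep -v -e mat -e label -e ram; python3 - <<'E'
import cv2
a=cv2.imread('pics/b_top.png')[140:340,140:540];b=cv2.resize(a,None,fx=2,fy=2,interpolation=cv2.INTER_CUBIC);cv2.imwrite('pics/b_topz.png',b)
a=cv2.imread('pics/b_scene.png')[130:330,300:500];cv2.imwrite('pics/b_scz.png',cv2.resize(a,None,fx=3,fy=3,interpolation=cv2.INTER_CUBIC))
E
```

```text
t 3.95 pos [ 0.398  -0.1813  0.1511] ang -5.96 F [-0.1 -0.8 -0.7] w 0.698 tips 0.019
tool shift [0.002  0.0911 0.0005]
{'time': 3.95, 'qpos': [-40.07, 17.123, 100.467, -0.013, 62.424, -34.102], 'qd': [-2.791, -0.779, -1.24, -0.208, 0.098, -1.009], 'effort': [1.97, -34.729, -17.132, 0.087, 0.009, 0.129], 'eef_pos': [0.398, -0.181, 0.151], 'eef_rot': [[0.995, -0.0, 0.104], [-0.104, -0.0, 0.995], [-0.0, -1.0, -0.0]], 'contact_force': [-0.071, -0.816, -0.722], 'moment': [-0.043, 0.0, 0.027], 'width': 0.698} tips 0.019
scene 516.1786136489111 326.32246767138463 238.90119719733644 [-0.0023715  0.         0.         0.         0.       ] [[-0.87, -0.329, 0.369, 0.08], [-0.494, 0.59, -0.638, 0.713], [-0.008, -0.737, -0.676, 0.772], [0.0, 0.0, 0.0, 1.0]]
pepper_mill [([345.1, 253.2, 29.4, 68.9], 0.89)] tip [342.7 276.2] 0.64 [[0.4162, 0.0658], [0.4136, 0.0708]] tip [216.5 294.6] 0.43 [[0.6111, 0.2319], [0.607, 0.2356]] 
salt_shaker [] tip [371.8 240.8] 0.66 [[0.4109, -0.0596], [0.4083, -0.0536]] tip [431.5 188.7] 0.62 [[0.3651, -0.3022], [0.3629, -0.2943]] 
steel_ring [([371.6, 231.8, 24.4, 30.9], 0.65)] tip [372.  237.3] 0.66 [[0.4155, -0.0702], [0.4129, -0.0641]] 
kitchen_timer [([329.6, 303.7, 30.0, 46.4], 0.63)] tip [325.8 313. ] 0.71 [[0.3987, 0.1666], [0.3963, 0.1709]] 
top 574.4904524515779 323.83384102875686 239.40287638378572 [-0.18885656  0.          0.          0.          0.        ] [[-0.025, -0.997, 0.077, 0.398], [-1.0, 0.026, 0.009, -0.006], [-0.011, -0.077, -0.997, 1.176], [0.0, 0.0, 0.0, 1.0]]
pepper_mill [([294.5, 273.2, 30.4, 26.0], 0.83)] tip [296.3 271.9] 0.98 [[0.4243, 0.0634], [0.4242, 0.0631]] 
salt_shaker [([292.8, 271.6, 25.9, 32.1], 0.33)] 
steel_ring [([368.4, 269.0, 10.5, 28.7], 0.62)] tip [358.9 270.6] 0.62 [[0.4237, -0.0647], [0.4236, -0.0644]] 
kitchen_timer [([242.3, 291.0, 22.3, 28.3], 0.56)] tip [244.6 289.4] 0.84 [[0.3909, 0.1706], [0.3909, 0.1697]]
```

View pics/b_topz.png

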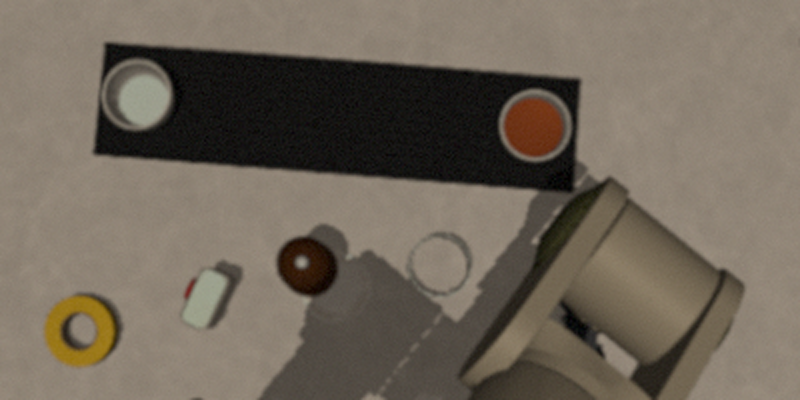

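View pics/b_scz.png

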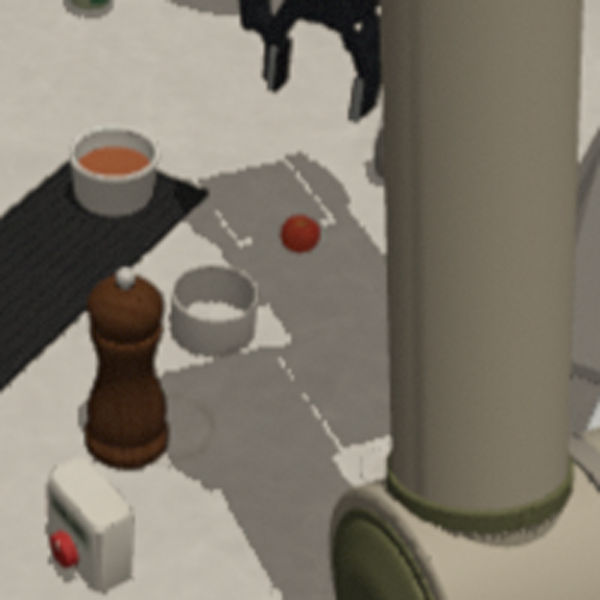

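```bash
cat >> geo.py <<'E'
def proj(d,P):
    K=np.array([[d['fx'],0,d['cx']],[0,d['fy'],d['cy']],[0,0,1]])
    E=np.linalg.inv(np.array(d['extrinsics']))
    r,_=cv2.Rodrigues(E[:3,:3]);return cv2.projectPoints(np.array(P,float).reshape(-1,1,3),r,E[:3,3],K,np.array(d['dist_coeffs'],float))[0].reshape(-1,2)
E
python3 - <<'E'
from bench import *
from geo import *
d=get_image('scene');p=np.array([.398,-.1813,.1511]);x=np.array([.995,-.104,0])
for h in(0,.019,.025):
  print(h,[(((q-[300,130])+.5)*3).round(0) for q in proj(d,[p+s*.033*x-[0,0,h] for s in(-1,1)])])
q=proj(d,[[.4006,-.1819,.013],[.422,-.065,.036],[.422,-.065,0],[.4234,.0646,.148],[.4234,.0646,0]]);print((q-[300,130])*3)
E
```

```text
0 [array([360.,  99.]), array([278.,  69.])]
0.019 [array([357., 121.]), array([276.,  91.])]
0.025 [array([356., 128.]), array([276.,  98.])]
[[297.15450478 231.11652781]
 [207.37981803 286.37190336]
 [205.03648844 323.15494175]
 [122.03984898 269.26819738]
 [119.69571257 433.81085072]]
```

Emit:
play_rows --pt "0.001 0.03 0 0 0.7" --pt "0.001 0.03 0 0 0.7" --pt "0 0.03 0 0 0.7" --pt "0 0.02 0 0 0.7" --pt "0 0.018 0 0 0.7" --pt "0 0 0 0 0.7" --pt "0 0 0 0 0.2" --pt "0 0 0 0 0.2" --pt "0 0 0 0 0.2" --pt "0 0 0 0 0.2"

```text
time: 6.9
eef_pos: [0.4001, -0.1824, 0.0245]
eef_rot: [[0.995, 0.002, 0.104], [-0.104, -0.002, 0.995], [0.002, -1.0, -0.001]]
contact_force: [-1.0, 0.7, 6.9]
width: 0.306
```

```bash
python3 go.py 0.576 0.0355 0.12;python3 go.py 0.576 0.0355 0.028; python3 - <<'E'
from bench import *
import cv2
d=get_image('scene');cv2.imwrite('pics/c.png',cv2.resize(d['img'][130:330,300:500,::-1],None,fx=3,fy=3,interpolation=cv2.INTER_CUBIC))
E
```

```text
t 6.9 pos [ 0.4001 -0.1824  0.0245] ang -5.95 F [-1.   0.7  6.9] w 0.306 tips 0.019
tool shift [ 0.1525 -0.0955  0.2349]
t 6.9 pos [ 0.4001 -0.1824  0.0245] ang -5.95 F [-1.   0.7  6.9] w 0.306 tips 0.019
tool shift [ 0.1524 -0.0035  0.235 ]
```

View pics/c.png

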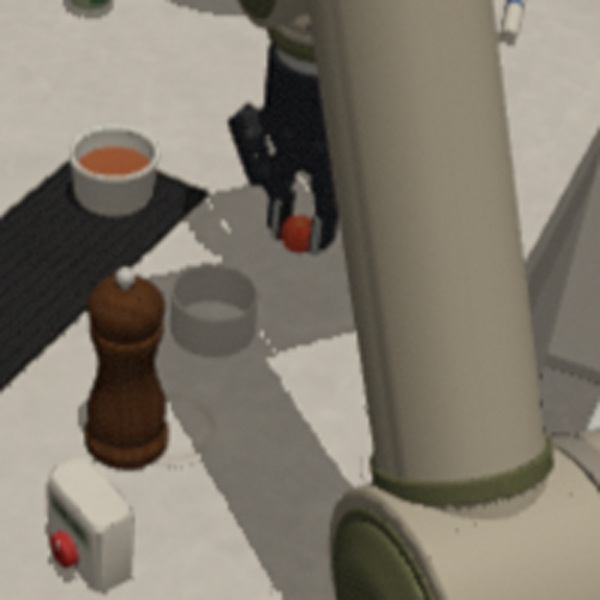

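Emit:
play_rows --pt "0 -0.02 0 0 0.2" --pt "0 -0.03 0 0 0.2" --pt "0 -0.03 0.02 0 0.2" --pt "0.02 -0.015 0.035 0 0.2" --pt "0.03 0 0.04 0 0.2" --pt "0.03 0 0.04 0 0.2" --pt "0.03 0 0.04 0 0.2" --pt "0.025 0 0.035 0 0.2" --pt "0.0175 0 0.025 0 0.2" --pt "0 0 0 0 0.2"

```text
time: 7.95
eef_pos: [0.5774, 0.0385, 0.1189]
eef_rot: [[0.995, 0.003, 0.1], [-0.1, 0.0, 0.995], [0.002, -1.0, 0.0]]
contact_force: [0.5, -0.2, -0.1]
width: 0.307
```

```bash
python3 go.py 0.576 0.0355 0.032; python3 - <<'E'
from bench import *
import cv2
d=get_image('scene');cv2.imwrite('pics/d.png',cv2.resize(d['img'][130:330,200:400,::-1],None,fx=3,fy=3,interpolation=cv2.INTER_CUBIC))
E
```

```text
t 7.95 pos [0.5774 0.0385 0.1189] ang -5.75 F [ 0.5 -0.2 -0.1] w 0.307 tips 0.019
tool shift [-0.0013  0.0869 -0.0032]
```

View pics/d.png

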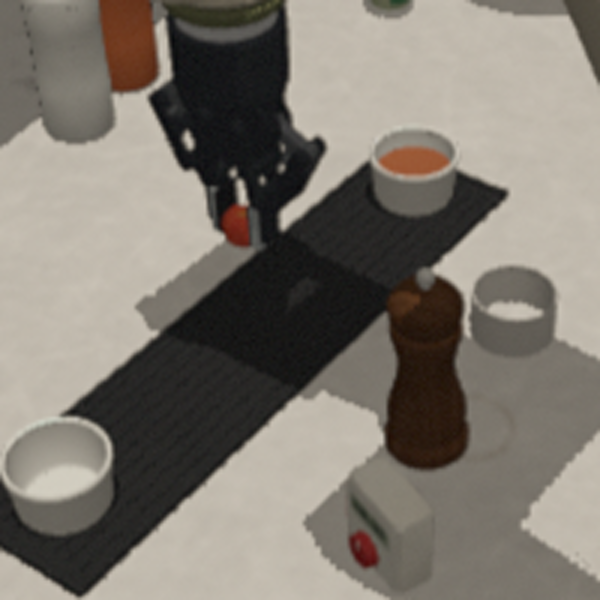

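Emit:
play_rows --pt "0 0.03 -0.003 0 0.2" --pt "-0.001 0.03 0 0 0.2" --pt "0 0.015 0 0 0.2" --pt "0 0.007 0 0 0.2" --pt "0 0.004 0 0 0.2" --pt "0 0 0 0 0.2"

```text
time: 8.6
eef_pos: [0.5745, 0.0325, 0.0327]
eef_rot: [[0.995, 0.001, 0.104], [-0.104, -0.0, 0.995], [0.001, -1.0, -0.0]]
contact_force: [0.5, -0.2, -0.1]
width: 0.309
```

Emit:
play_rows --pt "0.001 0 0.003 0 0.2" --pt "0 0.0015 0 0 0.2" --pt "0 0 0 0 0.2"

```text
time: 8.9
eef_pos: [0.5758, 0.0359, 0.031]
eef_rot: [[0.995, 0.001, 0.104], [-0.104, -0.0, 0.995], [0.001, -1.0, -0.0]]
contact_force: [-0.3, 0.2, -0.6]
width: 0.308
```

Emit:
play_rows --pt "0 0 0 0 0.34" --pt "0 0 0 0 0.37" --pt "0 0 0 0 0.4" --pt "0 0 0 0 0.45" --pt "0 0 0 0 0.5" --pt "0 0 0 0 0.55"

```text
time: 9.5
eef_pos: [0.5757, 0.0358, 0.0307]
eef_rot: [[0.995, -0.0, 0.104], [-0.104, 0.0, 0.995], [-0.0, -1.0, 0.0]]
contact_force: [-0.1, 0.7, 0.1]
width: 0.555
```

```bash
python3 go.py 0.576 0.0355 0.12; python3 - <<'E'
from bench import *
import cv2
d=get_image('scene');cv2.imwrite('pics/e.png',cv2.resize(d['img'][130:330,200:400,::-1],None,fx=3,fy=3,interpolation=cv2.INTER_CUBIC))
E
```

```text
t 9.5 pos [0.5757 0.0358 0.0307] ang -5.96 F [-0.1  0.7  0.1] w 0.555 tips 0.019
tool shift [ 0.0003 -0.0893 -0.0002]
```

View pics/e.png

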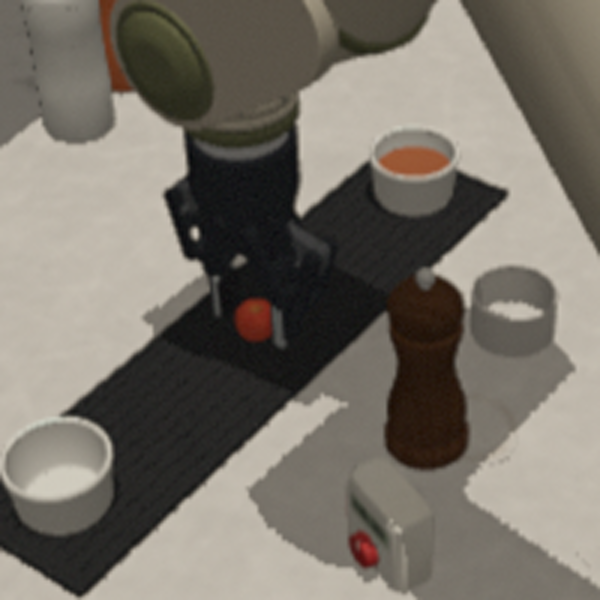

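Emit:
play_rows --pt "0 -0.02 0 0 0.55" --pt "0 -0.03 0 0 0.7" --pt "0 -0.03 0 0 1" --pt "0 -0.01 -0.03 0 1" --pt "-0.02 0 -0.035 0 1" --pt "-0.03 0 -0.03 0 1" --pt "-0.04 0 -0.02 0 1" --pt "-0.04 0 0 0 1" --pt "-0.012 0 0 0 1" --pt "0 0 0 0 1"

```text
time: 10.55
eef_pos: [0.4212, -0.0637, 0.121]
eef_rot: [[0.994, -0.0, 0.105], [-0.105, 0.0, 0.994], [-0.0, -1.0, 0.0]]
contact_force: [0.4, 1.0, 0.2]
width: 0.999
```

```bash
python3 go.py 0.4225 -0.0645 0.025; python3 look.py f | grep -e ring -e tomato; python3 - <<'E'
import cv2
a=cv2.imread('pics/f_top.png')[140:340,140:540];b=cv2.resize(a,None,fx=2,fy=2,interpolation=cv2.INTER_CUBIC);cv2.imwrite('pics/f_topz.png',b)
a=cv2.imread('pics/f_scene.png')[130:330,240:440];cv2.imwrite('pics/f_scz.png',cv2.resize(a,None,fx=3,fy=3,interpolation=cv2.INTER_CUBIC))
E
```

```text
t 10.55 pos [ 0.4212 -0.0637  0.121 ] ang -6.02 F [0.4 1.  0.2] w 0.999 tips 0.019
tool shift [ 0.0014  0.096  -0.0007]
steel_ring [([370.7, 233.1, 29.2, 29.2], 0.69)] tip [326.5 316. ] 0.74 [[0.394, 0.1723], [0.3915, 0.1765]] tip [374.6 238.8] 0.57 [[0.4084, -0.0685], [0.4058, -0.0625]] 
cherry_tomato [([286.7, 235.3, 7.6, 12.0], 0.63), ([218.2, 287.4, 41.5, 41.1], 0.48)] tip [288.1 243.7] 0.47 [[0.567, 0.0379], [0.5632, 0.0432]] 
steel_ring [] 
cherry_tomato [([307.1, 197.4, 16.5, 13.1], 0.64), ([309.1, 197.5, 238.2, 77.8], 0.28)] tip [307.1 198. ] 0.59 [[0.5763, 0.0378], [0.5754, 0.0376]]
```

View pics/f_topz.png

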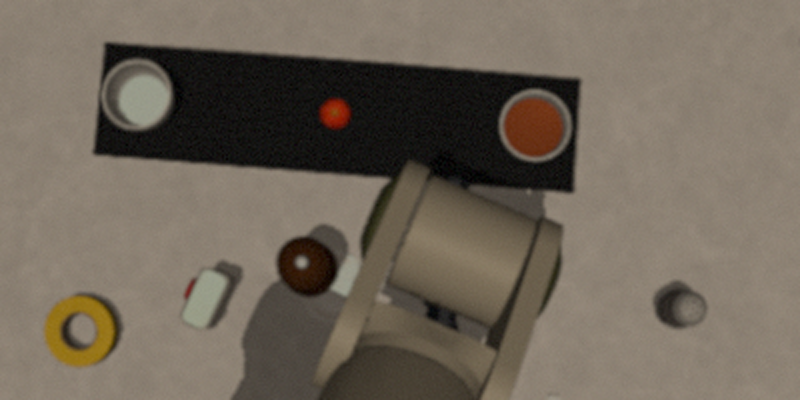

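View pics/f_scz.png

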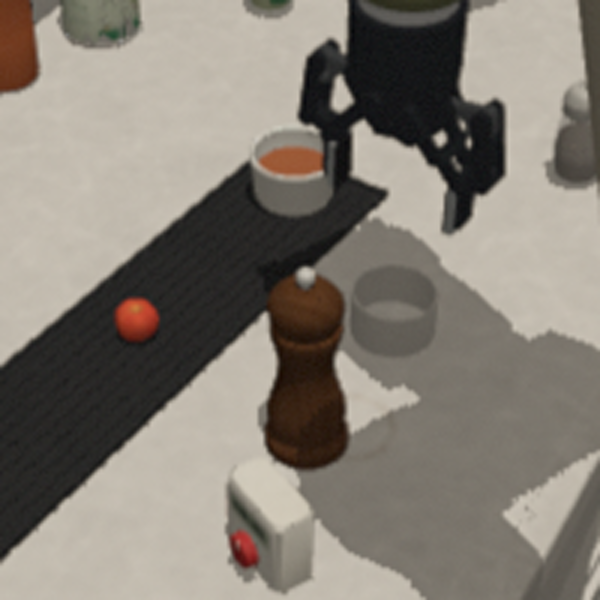

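Emit:
play_rows --pt "0.001 0.03 0.001 0 1" --pt "0 0.03 0 0 1" --pt "0 0.02 0 0 1" --pt "0 0.012 0 0 1" --pt "0 0.006 0 0 1" --pt "0 0 0 0 0.5" --pt "0 0 0 0 0.5" --pt "0 0 0 0 0.5" --pt "0 0 0 0 0.5" --pt "0 0 0 0 0.5"

```text
time: 13.45
eef_pos: [0.4237, -0.063, 0.0235]
eef_rot: [[0.995, 0.001, 0.104], [-0.104, -0.001, 0.995], [0.001, -1.0, -0.0]]
contact_force: [-3.1, 0.9, 6.8]
width: 0.712
```

```bash
python3 go.py 0.4225 -0.0645 0.025; python3 - <<'E'
from bench import *
import cv2
d=get_image('scene');cv2.imwrite('pics/g.png',cv2.resize(d['img'][130:330,240:440,::-1],None,fx=3,fy=3,interpolation=cv2.INTER_CUBIC))
E
```

```text
t 13.45 pos [ 0.4237 -0.063   0.0235] ang -5.95 F [-3.1  0.9  6.8] w 0.712 tips 0.019
tool shift [-0.0011 -0.0015 -0.0016]
```

View pics/g.png

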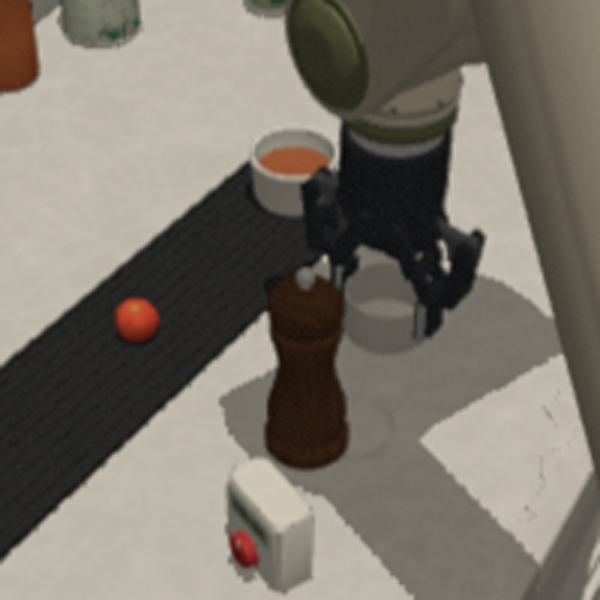

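Emit:
play_rows --pt "0 -0.01 0 0 0.5" --pt "0 -0.02 0 0 0.5" --pt "0 -0.025 0 0 0.5" --pt "0.02 -0.025 0 0 0.5" --pt "0.03 0 0.01 0 0.5" --pt "0.03 0 0.02 0 0.5" --pt "0.025 0 0.025 0 0.5" --pt "0.02 0 0.025 0 0.5" --pt "0.016 0 0.025 0 0.5" --pt "0 0 0 0 0.5"

```text
time: 14.5
eef_pos: [0.5764, 0.0292, 0.1035]
eef_rot: [[0.995, 0.002, 0.101], [-0.101, 0.0, 0.995], [0.002, -1.0, 0.0]]
contact_force: [0.1, -0.4, -0.9]
width: 0.709
```

```bash
python3 go.py 0.576 0.036 0.0305; cat > ringchk.py <<'E'
from bench import *
from geo import *
s=state();p=np.array(s['eef_pos']);R=np.array(s['eef_rot'])
d=get_image('scene');
im=cv2.resize(d['img'][130:330,200:400,::-1],None,fx=3,fy=3,interpolation=cv2.INTER_CUBIC)
# predicted ring if centred on TCP; underside 0.0235 below
for h,c in((-.0235,(0,255,0)),(.0125,(255,255,0))):
  a=np.linspace(0,2*np.pi,60);P=[p+np.array([.0315*np.cos(t),.0315*np.sin(t),h]) for t in a]
  q=((proj(d,P)-[200,130]+.5)*3-.5).astype(int)
  cv2.polylines(im,[q.reshape(-1,1,2)],True,c,1)
cv2.imwrite('pics/h.png',im)
E
python3 ringchk.py
```

```text
t 14.5 pos [0.5764 0.0292 0.1035] ang -5.79 F [ 0.1 -0.4 -0.9] w 0.709 tips 0.019
tool shift [-0.0012  0.073   0.0067]
```

View pics/h.png

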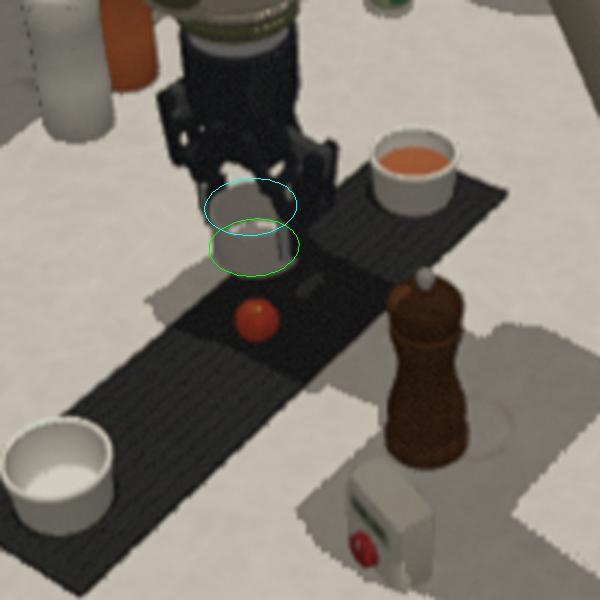

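```bash
python3 - <<'E'
from bench import *
from geo import *
d=get_image('scene');t=get_image('top')
print(at(t,(335/2+139.75,113.5/2+139.75),.0185),at(d,(257.5/3+199.8,320/3+129.8),.0185))
E
```

```text
[0.57657559 0.03674535] [0.57250838 0.03732536]
```

Emit:
play_rows --pt "0 0.0 0.004 0 0.5" --pt "-0.001 0.01 0.002 0 0.5" --pt "0 0 0 0 0.5" --pt "0 0 0 0 0.5"

```text
time: 15.05
eef_pos: [0.5741, 0.0328, 0.0923]
eef_rot: [[0.995, -0.001, 0.104], [-0.104, 0.0, 0.995], [-0.001, -1.0, 0.0]]
contact_force: [0.1, -0.4, -0.6]
width: 0.709
```

Emit:
play_rows --pt "0.001 0.01 0.004 0 0.5" --pt "0 0.02 0 0 0.5" --pt "0 0.015 0 0 0.5" --pt "0 0.01 0 0 0.5" --pt "0 0.005 0 0 0.5" --pt "0 0.001 0 0 0.5" --pt "0 0 0 0 0.5"

```text
time: 15.75
eef_pos: [0.5761, 0.0368, 0.032]
eef_rot: [[0.995, 0.001, 0.104], [-0.104, -0.0, 0.995], [0.001, -1.0, -0.0]]
contact_force: [-0.0, -0.4, -1.1]
width: 0.706
```

```bash
python3 go.py 0.576 0.036 0.0305;python3 ringchk.py
```

```text
t 15.75 pos [0.5761 0.0368 0.032 ] ang -5.96 F [-0.  -0.4 -1.1] w 0.706 tips 0.019
tool shift [-0.      0.0015 -0.0008]
```

View pics/h.png

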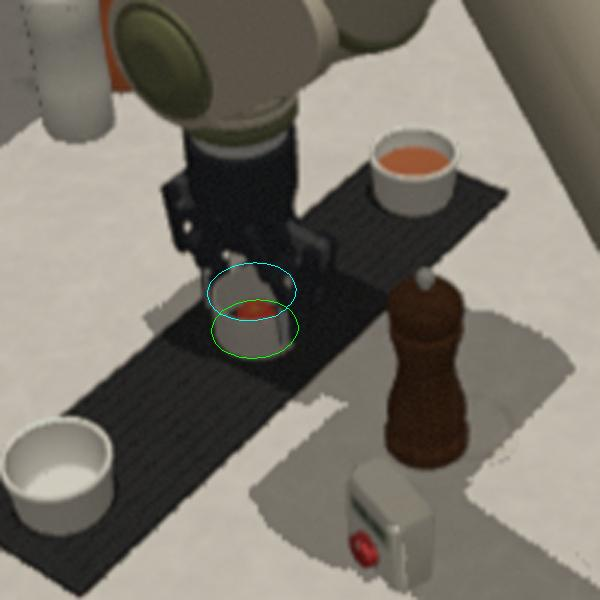

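The ring surrounds the tomato, which shows inside it at about (257,310). Touch down and release.

Emit:
play_rows --pt "0 0.001 0 0 0.5" --pt "0 0.001 0 0 0.5" --pt "0 0 0 0 0.5"

```text
time: 16.1
eef_pos: [0.5758, 0.0368, 0.0298]
eef_rot: [[0.995, 0.0, 0.104], [-0.104, -0.0, 0.995], [0.0, -1.0, -0.0]]
contact_force: [-0.3, 0.1, -0.8]
width: 0.709
```

Emit:
play_rows --pt "0 0 0 0 0.74" --pt "0 0 0 0 0.78" --pt "0 0 0 0 0.85" --pt "0 0 0 0 1" --pt "0 0 0 0 1" --pt "0 -0.02 0 0 1" --pt "0 -0.03 0 0 1" --pt "0 -0.04 0 0 1" --pt "0 -0.04 0 0 1" --pt "0 -0.02 0 0 1"

```text
time: 17.1
eef_pos: [0.5766, 0.0367, 0.1833]
eef_rot: [[0.995, 0.005, 0.104], [-0.104, -0.001, 0.995], [0.005, -1.0, -0.0]]
contact_force: [0.4, -0.6, 0.1]
width: 0.996
```

```bash
python3 go.py 0.4225 0.065 0.18;python3 ringchk.py
```

```text
t 17.1 pos [0.5766 0.0367 0.1833] ang -5.96 F [ 0.4 -0.6  0.1] w 0.996 tips 0.019
tool shift [-0.1562  0.0025  0.0121]
```

View pics/h.png

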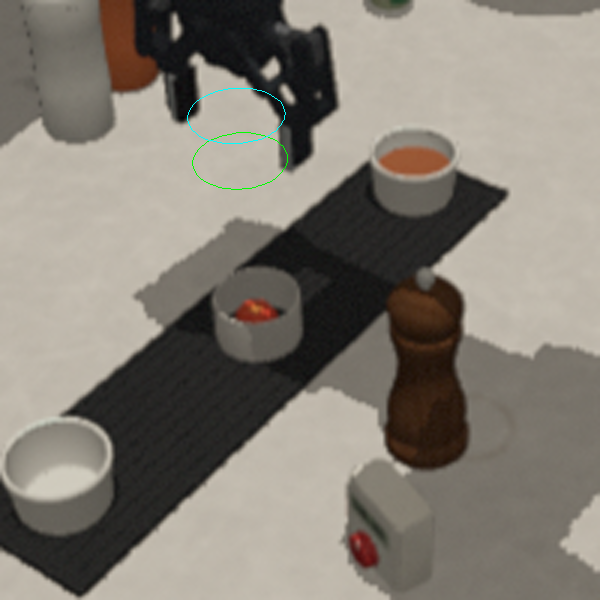

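Emit:
play_rows --pt "-0.025 0 0.002 0 1" --pt "-0.04 0 0.003 0 1" --pt "-0.04 0 0.004 0 1" --pt "-0.035 0 0.003 0 1" --pt "-0.016 0 0 0 1" --pt "0 0 0 0 1" --pt "0 0 0 0 1"

```text
time: 17.85
eef_pos: [0.4226, 0.0648, 0.1798]
eef_rot: [[0.995, 0.001, 0.104], [-0.104, -0.0, 0.995], [0.001, -1.0, -0.0]]
contact_force: [1.0, -0.6, -0.3]
width: 0.999
```

```bash
python3 go.py 0.4225 0.0645 0.125; python3 - <<'E'
from bench import *
from geo import *
s=state();p=np.array(s['eef_pos']);R=np.array(s['eef_rot'])
d=get_image('scene');
im=cv2.resize(d['img'][130:330,240:440,::-1],None,fx=3,fy=3,interpolation=cv2.INTER_CUBIC)
for h,r in((.139,.025),(.109,.025),(0,.029)):
  a=np.linspace(0,2*np.pi,60);P=[[.4225+r*np.cos(t),.0645+r*np.sin(t),h] for t in a]
  q=((proj(d,P)-[240,130]+.5)*3-.5).astype(int)
  cv2.polylines(im,[q.reshape(-1,1,2)],True,(0,255,0),1)
cv2.imwrite('pics/i.png',im)
E
```

```text
t 17.85 pos [0.4226 0.0648 0.1798] ang -5.96 F [ 1.  -0.6 -0.3] w 0.999 tips 0.019
tool shift [-0.0001  0.0548 -0.0003]
```

View pics/i.png

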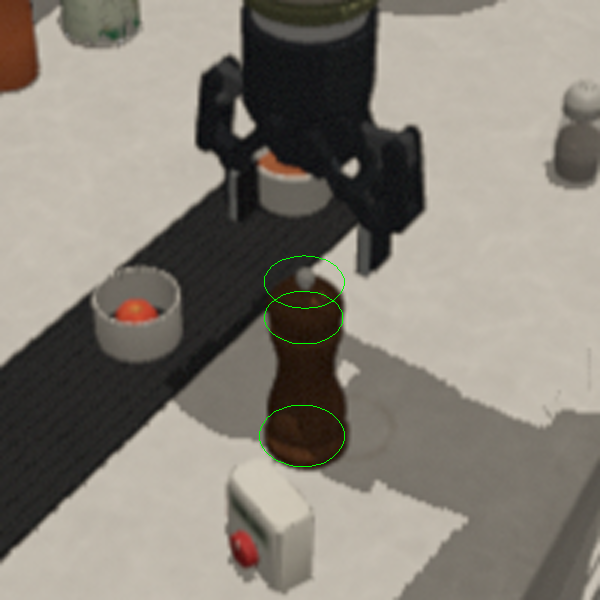

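Emit:
play_rows --pt "0 0.02 0 0 1" --pt "0 0.02 0 0 1" --pt "0 0.012 0 0 1" --pt "0 0 0 0 0.8" --pt "0 0 0 0 0.7" --pt "0 0 0 0 0.6" --pt "0 0 0 0 0.35" --pt "0 0 0 0 0.35" --pt "0 0 0 0 0.35" --pt "0 0 0 0 0.35"

```text
time: 18.9
eef_pos: [0.4225, 0.0649, 0.1289]
eef_rot: [[0.995, 0.003, 0.104], [-0.104, -0.0, 0.995], [0.003, -1.0, -0.0]]
contact_force: [-3.0, -0.0, 8.5]
width: 0.537
```

```bash
cat > snap.py <<'E'
from bench import *
import cv2,sys
n=sys.argv[1];x=int(sys.argv[2]);y=int(sys.argv[3])
d=get_image('scene');cv2.imwrite(f'pics/{n}.png',cv2.resize(d['img'][y:y+200,x:x+200,::-1],None,fx=3,fy=3,interpolation=cv2.INTER_CUBIC))
E
python3 go.py 0.5865 0.136 0.17;python3 snap.py j 240 130
```

```text
t 18.9 pos [0.4225 0.0649 0.1289] ang -5.97 F [-3.  -0.   8.5] w 0.537 tips 0.019
tool shift [ 0.1558 -0.0407  0.0878]
```

View pics/j.png

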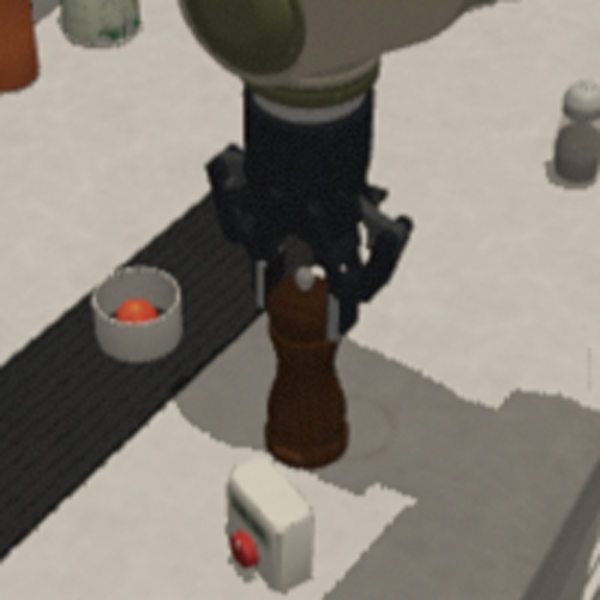

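Emit:
play_rows --pt "0 0 0 0 0.35" --pt "0 -0.01 0 0 0.35" --pt "0 -0.015 0 0 0.35" --pt "0 -0.01 0.005 0 0.35" --pt "0.01 -0.006 0.012 0 0.35" --pt "0.02 0 0.015 0 0.35" --pt "0.025 0 0.015 0 0.35" --pt "0.025 0 0.015 0 0.35" --pt "0.025 0 0.012 0 0.35" --pt "0.025 0 0.01 0 0.35"

```text
time: 19.95
eef_pos: [0.5609, 0.1357, 0.169]
eef_rot: [[0.995, 0.0, 0.103], [-0.103, 0.0, 0.995], [0.0, -1.0, 0.0]]
contact_force: [0.1, -0.6, -1.6]
width: 0.532
```

Emit:
play_rows --pt "0.018 0 0.004 0 0.35" --pt "0.008 0 0 0 0.35" --pt "0 0 0 0 0.35" --pt "0 0 0 0 0.35"

```text
time: 20.35
eef_pos: [0.5855, 0.1361, 0.1687]
eef_rot: [[0.995, -0.001, 0.104], [-0.104, -0.0, 0.995], [-0.001, -1.0, -0.0]]
contact_force: [-0.1, -0.3, -2.7]
width: 0.535
```

```bash
python3 go.py 0.5865 0.136 0.136;python3 snap.py k 200 130
```

```text
t 20.35 pos [0.5855 0.1361 0.1687] ang -5.97 F [-0.1 -0.3 -2.7] w 0.535 tips 0.019
tool shift [0.001  0.0327 0.0001]
```

View pics/k.png

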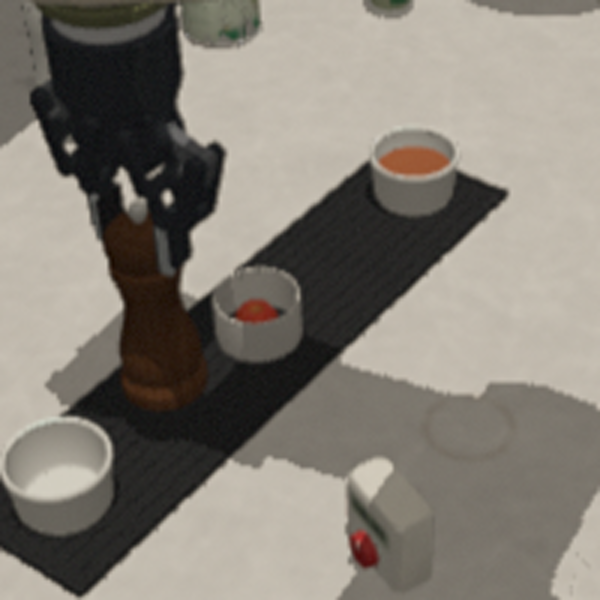

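Emit:
play_rows --pt "0.001 0.01 0 0 0.35" --pt "0 0.01 0 0 0.35" --pt "0 0.006 0 0 0.35" --pt "0 0.003 0 0 0.35" --pt "0 0.002 0 0 0.35" --pt "0 0.002 0 0 0.35" --pt "0 0 0 0 0.35"

```text
time: 21.1
eef_pos: [0.5872, 0.1361, 0.1356]
eef_rot: [[0.995, -0.0, 0.104], [-0.104, -0.0, 0.995], [-0.0, -1.0, -0.0]]
contact_force: [-0.2, -0.2, -1.9]
width: 0.53
```

```bash
python3 go.py 0.5865 0.136 0.135;python3 snap.py l 200 130
```

```text
t 21.1 pos [0.5872 0.1361 0.1356] ang -5.96 F [-0.2 -0.2 -1.9] w 0.53 tips 0.019
tool shift [-0.0007  0.0006 -0.0002]
```

View pics/l.png

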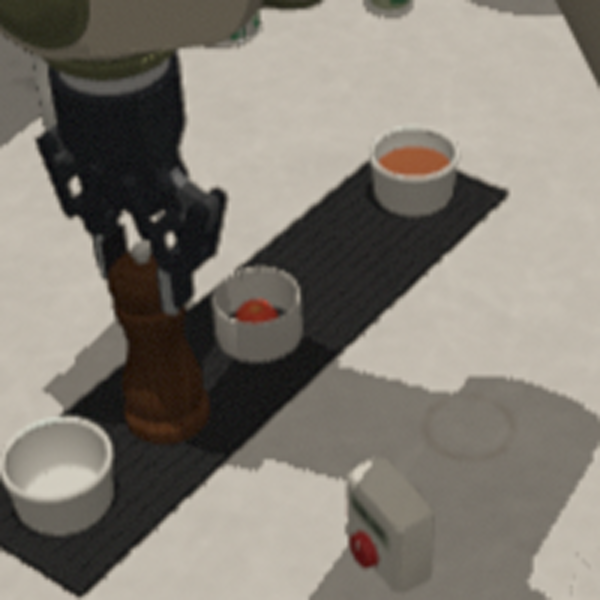

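Emit:
play_rows --pt "0 0.001 0 0 0.35" --pt "0 0.001 0 0 0.35" --pt "0 0 0 0 0.35"

```text
time: 21.45
eef_pos: [0.5874, 0.1363, 0.135]
eef_rot: [[0.995, 0.002, 0.104], [-0.104, 0.0, 0.995], [0.002, -1.0, 0.0]]
contact_force: [-2.2, 0.3, 6.8]
width: 0.531
```

Emit:
play_rows --pt "0 0.001 0 0 0.35" --pt "0 0.001 0 0 0.35" --pt "0 0 0 0 0.35"

```text
time: 21.75
eef_pos: [0.5876, 0.1363, 0.1349]
eef_rot: [[0.995, 0.003, 0.104], [-0.104, 0.0, 0.995], [0.003, -1.0, 0.001]]
contact_force: [-6.6, -0.0, 21.2]
width: 0.533
```

```bash
cat > millchk.py <<'E'
import sys
from bench import *
from geo import *
X,Y=float(sys.argv[1]),float(sys.argv[2])
d=get_image('scene');
im=cv2.resize(d['img'][150:310,190:350,::-1],None,fx=4,fy=4,interpolation=cv2.INTER_CUBIC)
for h,r in((.145,.025),(.115,.025),(0.006,.029)):
  a=np.linspace(0,2*np.pi,60);P=[[X+r*np.cos(t),Y+r*np.sin(t),h] for t in a]
  q=((proj(d,P)-[190,150]+.5)*4-.5).astype(int)
  cv2.polylines(im,[q.reshape(-1,1,2)],True,(0,255,0),1)
cv2.imwrite('pics/%s.png'%sys.argv[3],im[:600])
E
python3 millchk.py .5875 .1363 m
```

```text
(no output)
```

View pics/m.png

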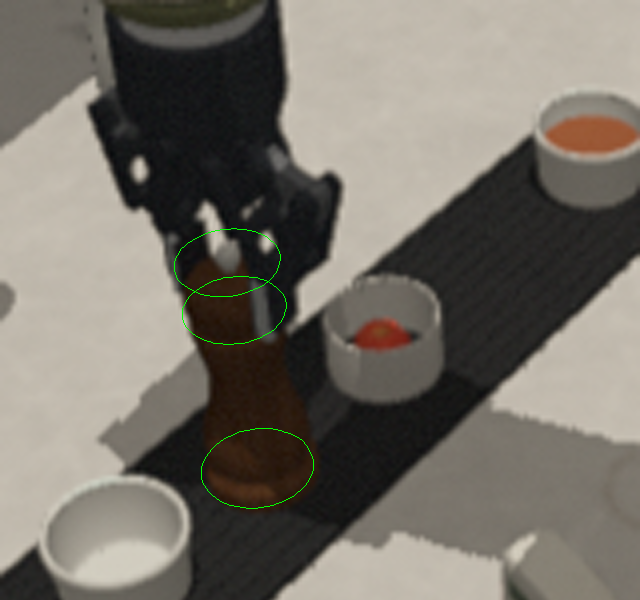

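Emit:
play_rows --pt "0 -0.002 0 0 0.35" --pt "0 0 0 0 0.5" --pt "0 0 0 0 0.56" --pt "0 0 0 0 0.6" --pt "0 0 0 0 0.7" --pt "0 0 0 0 0.85" --pt "0 0 0 0 1" --pt "0 0 0 0 1" --pt "0 -0.02 0 0 1" --pt "0 -0.03 0 0 1"

```text
time: 22.8
eef_pos: [0.5865, 0.136, 0.1827]
eef_rot: [[0.995, -0.004, 0.104], [-0.104, -0.0, 0.995], [-0.004, -1.0, -0.001]]
contact_force: [-0.2, -0.0, 0.2]
width: 0.998
```

```bash
python3 go.py 0.5 -0.1 0.18; python3 millchk.py .5875 .1363 n
```

```text
t 22.8 pos [0.5865 0.136  0.1827] ang -5.97 F [-0.2 -0.   0.2] w 0.998 tips 0.019
tool shift [-0.0615  0.0031 -0.2438]
```

View pics/n.png

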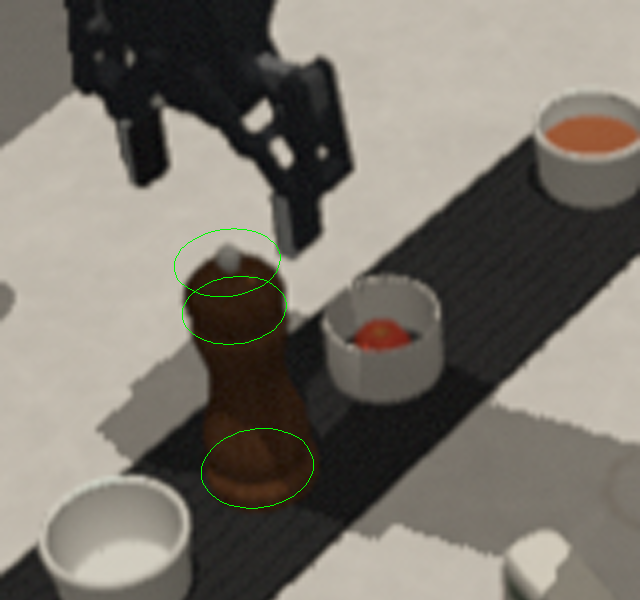

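Emit:
play_rows --pt "-0.02 -0.006 0 0 1" --pt "-0.02 0 -0.03 0 1" --pt "-0.02 0 -0.04 0 1" --pt "-0.01 0 -0.045 0 1" --pt "0 0 -0.045 0 1" --pt "0 0 -0.045 0 1" --pt "0 0 -0.03 0 1" --pt "0 0 0 0 1"

```text
time: 23.65
eef_pos: [0.493, -0.0936, 0.1897]
eef_rot: [[0.994, 0.0, 0.108], [-0.108, -0.001, 0.994], [0.001, -1.0, -0.001]]
contact_force: [0.9, -0.1, -0.0]
width: 0.994
```

```bash
python3 go.py 0.371 -0.3 0.15; python3 - <<'E'
from bench import *
from geo import *
d=get_image('top');t=d
cv2.imwrite('pics/o1.png',cv2.resize(d['img'][260:330,440:540,::-1],None,fx=6,fy=6,interpolation=cv2.INTER_CUBIC))
print('top',spot_in('salt_shaker',d)[:2],tip_of('salt_shaker',d)[:2])
d=get_image('scene')
cv2.imwrite('pics/o2.png',cv2.resize(d['img'][140:240,380:480,::-1],None,fx=6,fy=6,interpolation=cv2.INTER_CUBIC))
print('sc',spot_in('salt_shaker',d)[:2],tip_of('salt_shaker',d)[:2])
for p in tip_of('salt_shaker',t)[:2]:print(at(t,p['pixel'],0))
for p in tip_of('salt_shaker',d)[:2]:print(at(d,p['pixel'],0))
E
```

```text
t 23.65 pos [ 0.493  -0.0936  0.1897] ang -6.21 F [ 0.9 -0.1 -0. ] w 0.994 tips 0.019
tool shift [-0.099   0.0398 -0.2184]
top [{'extent': [479.1, 294.6, 24.5, 22.5], 'conf': 0.55}] [{'pixel': [478.7, 294.8], 'conf': 0.97}]
sc [{'extent': [428.5, 176.7, 12.3, 37.6], 'conf': 0.78}] [{'pixel': [428.9, 187.9], 'conf': 0.67}]
[ 0.36651934 -0.31133251]
[ 0.37190895 -0.30214005]
```

View pics/o1.png

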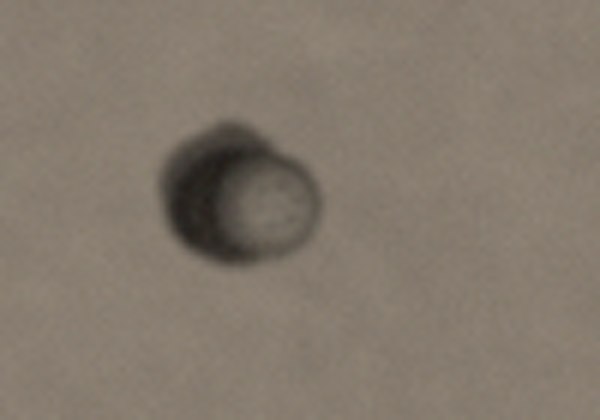

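View pics/o2.png

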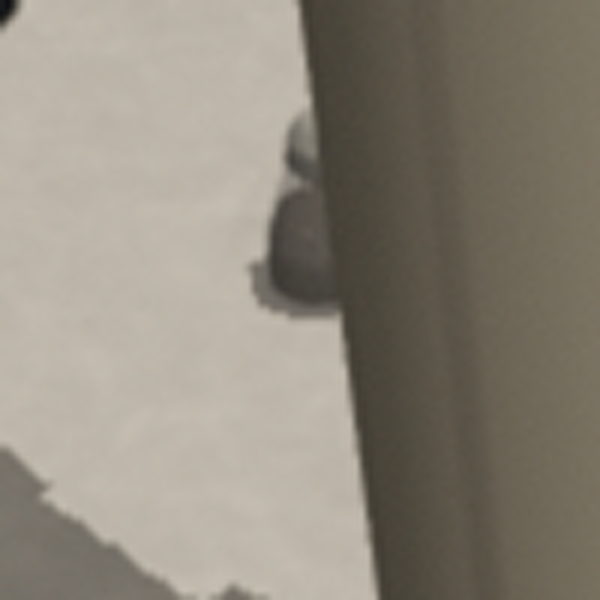

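```bash
python3 - <<'E'
from bench import *
from geo import *
d=get_image('top')
X,Y=at(d,(484.6,293.8),.082);print(X,Y)
im=cv2.resize(d['img'][260:330,440:540,::-1],None,fx=6,fy=6,interpolation=cv2.INTER_CUBIC)
for h,r in((.08,.017),(.066,.022),(0,.022)):
  a=np.linspace(0,2*np.pi,60);P=[[X+r*np.cos(t),Y+r*np.sin(t),h] for t in a]
  q=((proj(d,P)-[440,260]+.5)*6-.5).astype(int)
  cv2.polylines(im,[q.reshape(-1,1,2)],True,(0,255,0),1)
cv2.imwrite('pics/o3.png',im)
E
```

```text
0.3702455885920121 -0.3017375439577415
```

View pics/o3.png

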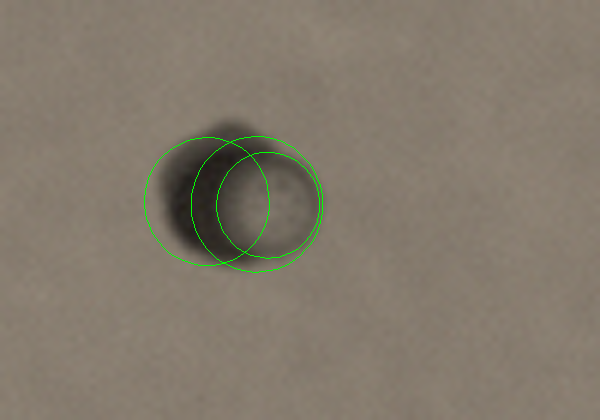

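Emit:
play_rows --pt "-0.012 0 -0.03 0 1" --pt "-0.018 0.008 -0.04 0 1" --pt "-0.018 0.008 -0.04 0 1" --pt "-0.018 0.008 -0.04 0 1" --pt "-0.018 0.008 -0.035 0 1" --pt "-0.013 0.008 -0.03 0 1" --pt "0 0 -0.005 0 1" --pt "0 0 0 0 1"

```text
time: 24.9
eef_pos: [0.3739, -0.2994, 0.1497]
eef_rot: [[0.994, 0.0, 0.105], [-0.105, 0.0, 0.994], [0.0, -1.0, 0.0]]
contact_force: [0.4, 1.0, 0.8]
width: 0.998
```

```bash
python3 go.py 0.371 -0.302 0.052
```

```text
t 24.9 pos [ 0.3739 -0.2994  0.1497] ang -6.04 F [0.4 1.  0.8] w 0.998 tips 0.019
tool shift [-0.0026  0.0977 -0.0029]
```

Emit:
play_rows --pt "-0.003 0 -0.003 0 1" --pt "0 0.025 0 0 1" --pt "0 0.03 0 0 1" --pt "0 0.025 0 0 1" --pt "0 0.016 0 0 1" --pt "0 0 0 0 0.8" --pt "0 0 0 0 0.65" --pt "0 0 0 0 0.3" --pt "0 0 0 0 0.3" --pt "0 0 0 0 0.3"

```text
time: 25.9
eef_pos: [0.3707, -0.302, 0.0553]
eef_rot: [[0.995, 0.001, 0.103], [-0.103, -0.002, 0.995], [0.001, -1.0, -0.002]]
contact_force: [-3.6, 1.8, 10.3]
width: 0.426
```

Emit:
play_rows --pt "0 0 0 0 0.3" --pt "0 0 0 0 0.3"

```text
time: 26.1
eef_pos: [0.3707, -0.302, 0.0553]
eef_rot: [[0.995, 0.001, 0.103], [-0.103, -0.002, 0.995], [0.001, -1.0, -0.002]]
contact_force: [-3.5, 2.5, 10.2]
width: 0.431
```

```bash
python3 go.py 0.5655 -0.064 0.13;python3 snap.py p 340 90
```

```text
t 26.1 pos [ 0.3707 -0.302   0.0553] ang -5.94 F [-3.5  2.5 10.2] w 0.431 tips 0.019
tool shift [ 0.1692 -0.0749  0.2567]
```

View pics/p.png

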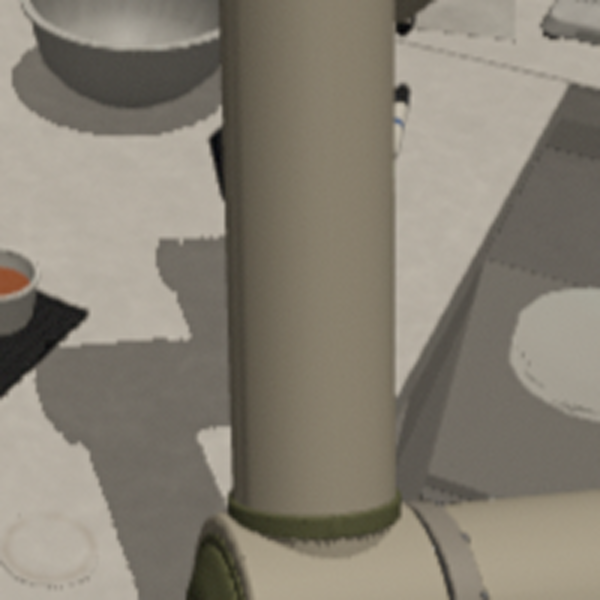

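Emit:
play_rows --pt "0 -0.01 0 0 0.3" --pt "0 -0.025 0 0 0.3" --pt "0 -0.025 0.01 0 0.3" --pt "0.01 -0.015 0.025 0 0.3" --pt "0.02 0 0.035 0 0.3" --pt "0.025 0 0.035 0 0.3" --pt "0.025 0 0.035 0 0.3" --pt "0.025 0 0.035 0 0.3" --pt "0.025 0 0.035 0 0.3" --pt "0.02 0 0.025 0 0.3"

```text
time: 27.15
eef_pos: [0.5454, -0.0813, 0.1298]
eef_rot: [[0.995, 0.001, 0.102], [-0.102, -0.0, 0.995], [0.001, -1.0, -0.0]]
contact_force: [0.1, -0.8, -1.2]
width: 0.431
```

Emit:
play_rows --pt "0.012 0 0.015 0 0.3" --pt "0.006 0 0.006 0 0.3" --pt "0 0 0 0 0.3" --pt "0 0 0 0 0.3"

```text
time: 27.55
eef_pos: [0.5637, -0.0652, 0.129]
eef_rot: [[0.995, -0.0, 0.104], [-0.104, -0.0, 0.995], [-0.0, -1.0, -0.0]]
contact_force: [-1.0, 0.0, -1.7]
width: 0.427
```

```bash
python3 go.py 0.5655 -0.064 0.065;python3 snap.py q 220 80
```

```text
t 27.55 pos [ 0.5637 -0.0652  0.129 ] ang -5.99 F [-1.   0.  -1.7] w 0.427 tips 0.019
tool shift [0.0017 0.064  0.0014]
```

View pics/q.png

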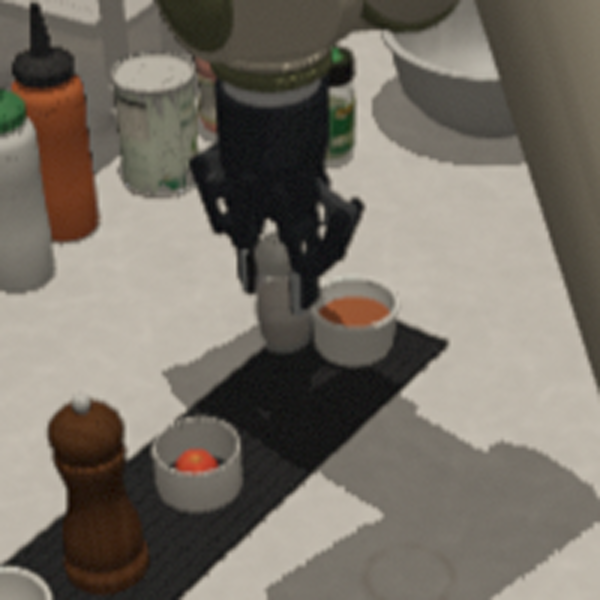

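Emit:
play_rows --pt "0.002 0.02 0.001 0 0.3" --pt "0 0.02 0 0 0.3" --pt "0 0.012 0 0 0.3" --pt "0 0.007 0 0 0.3" --pt "0 0.004 0 0 0.3" --pt "0 0.001 0 0 0.3" --pt "0 0 0 0 0.3"

```text
time: 28.3
eef_pos: [0.5665, -0.0639, 0.0651]
eef_rot: [[0.995, 0.001, 0.104], [-0.104, -0.0, 0.995], [0.001, -1.0, -0.0]]
contact_force: [0.5, -0.1, -0.4]
width: 0.433
```

```bash
python3 go.py 0.5655 -0.064 0.0613;python3 snap.py r 220 80
```

```text
t 28.3 pos [ 0.5665 -0.0639  0.0651] ang -5.96 F [ 0.5 -0.1 -0.4] w 0.433 tips 0.019
tool shift [-0.001   0.0038 -0.0002]
```

View pics/r.png

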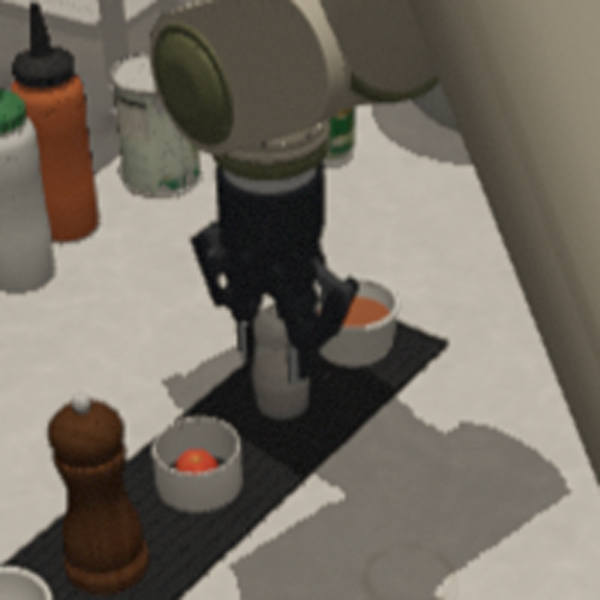

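Emit:
play_rows --pt "-0.001 0.002 0 0 0.3" --pt "0 0.001 0 0 0.3" --pt "0 0.001 0 0 0.3" --pt "0 0 0 0 0.3"

```text
time: 28.75
eef_pos: [0.5653, -0.0637, 0.0614]
eef_rot: [[0.995, 0.0, 0.104], [-0.104, -0.0, 0.995], [0.0, -1.0, -0.0]]
contact_force: [-2.8, 0.5, 4.4]
width: 0.431
```

Emit:
play_rows --pt "0 0.001 0 0 0.3" --pt "0 0 0 0 0.3"

```text
time: 28.95
eef_pos: [0.5654, -0.0637, 0.0613]
eef_rot: [[0.995, 0.001, 0.104], [-0.104, -0.001, 0.995], [0.001, -1.0, -0.0]]
contact_force: [-5.3, 0.7, 14.3]
width: 0.43
```

Emit:
play_rows --pt "0 -0.001 0 0 0.3" --pt "0 0 0 0 0.45" --pt "0 0 0 0 0.5" --pt "0 0 0 0 0.6" --pt "0 0 0 0 0.8" --pt "0 0 0 0 1" --pt "0 0 0 0 1" --pt "0 -0.02 0 0 1" --pt "0 -0.04 0 0 1" --pt "0 -0.04 0 0 1"

```text
time: 29.95
eef_pos: [0.565, -0.0636, 0.1615]
eef_rot: [[0.995, -0.002, 0.104], [-0.104, 0.001, 0.995], [-0.002, -1.0, 0.0]]
contact_force: [0.8, -0.2, -0.1]
width: 1.0
```

Emit:
play_rows --pt "-0.01 0 0 0 1" --pt "-0.03 0 -0.02 0 1" --pt "-0.04 0 -0.04 0 1" --pt "-0.04 0 -0.04 0 1" --pt "-0.04 0 -0.04 0 1" --pt "-0.03 0 -0.04 0 1" --pt "0 0 -0.03 0 1" --pt "0 0 0 0 1"

```text
time: 30.75
eef_pos: [0.369, -0.2433, 0.1606]
eef_rot: [[0.994, 0.001, 0.108], [-0.108, -0.001, 0.994], [0.001, -1.0, -0.001]]
contact_force: [0.9, -0.4, 1.0]
width: 1.001
```

```bash
python3 go.py 0.5655 -0.064 0.0613; python3 - <<'E'
from bench import *
from geo import *
d=get_image('top')
im=cv2.resize(d['img'][140:340,140:440,::-1],None,fx=2.6,fy=2.6,interpolation=cv2.INTER_CUBIC)
cv2.imwrite('pics/s_top.png',im)
s=get_image('scene')
cv2.imwrite('pics/s_sc.png',cv2.resize(s['img'][150:350,180:400,::-1],None,fx=3,fy=3,interpolation=cv2.INTER_CUBIC)[:600])
M=np.array([.576,.0355]);y=np.array([.1036,.9946]);x=np.array([.9946,-.1036])
for n in['pepper_mill','salt_shaker','steel_ring','cherry_tomato','ramekin_empty','ramekin_red','kitchen_timer','label_roll']:
  for c,i in(('t',d),('s',s)):
    for q in tip_of(n,i)[:1]:
      w=at(i,q['pixel'],.006);print(n,c,round(q['conf'],2),q['pixel'],w.round(4),'mat',((w-M)@x).round(4),((w-M)@y).round(4))
E
```

```text
t 30.75 pos [ 0.369  -0.2433  0.1606] ang -6.21 F [ 0.9 -0.4  1. ] w 1.001 tips 0.019
tool shift [0.1759 0.0991 0.1996]
pepper_mill t 0.79 [259.3, 195.1] [0.5843 0.1362] mat -0.0022 0.101
pepper_mill s 0.73 [284.9, 243.5] [0.5697 0.0461] mat -0.0074 0.0098
salt_shaker t 0.69 [362.1, 204.8] [ 0.5583 -0.075 ] mat -0.0062 -0.1118
salt_shaker s 0.96 [314.1, 215.4] [ 0.5626 -0.0668] mat -0.0028 -0.1032
steel_ring t 0.52 [308.1, 197.4] [0.5766 0.0355] mat 0.0006 0.0001
steel_ring s 0.82 [288.7, 240.0] [0.5685 0.0325] mat -0.0071 -0.0037
cherry_tomato t 0.65 [305.9, 197.1] [0.5773 0.04  ] mat 0.0009 0.0046
cherry_tomato s 0.54 [287.8, 240.4] [0.5695 0.0346] mat -0.0063 -0.0016
ramekin_empty t 0.92 [212.7, 190.8] [0.5964 0.2337] mat -0.0002 0.1993
ramekin_empty s 0.79 [219.8, 294.7] [0.6012 0.2327] mat 0.0046 0.1987
ramekin_red t 0.92 [405.1, 204.2] [ 0.5574 -0.1637] mat 0.0021 -0.2001
ramekin_red s 0.85 [336.0, 198.0] [ 0.5497 -0.1485] mat -0.0071 -0.1857
kitchen_timer t 0.64 [244.6, 289.0] [0.3917 0.1697] mat -0.1972 0.1144
kitchen_timer s 0.78 [324.8, 314.2] [0.3965 0.1743] mat -0.1929 0.1195
label_roll t 0.8 [179.8, 305.0] [0.3613 0.3055] mat -0.2415 0.2463
label_roll s 0.55 [309.4, 377.1] [0.3517 0.3057] mat -0.2511 0.2455
```

View pics/s_top.png

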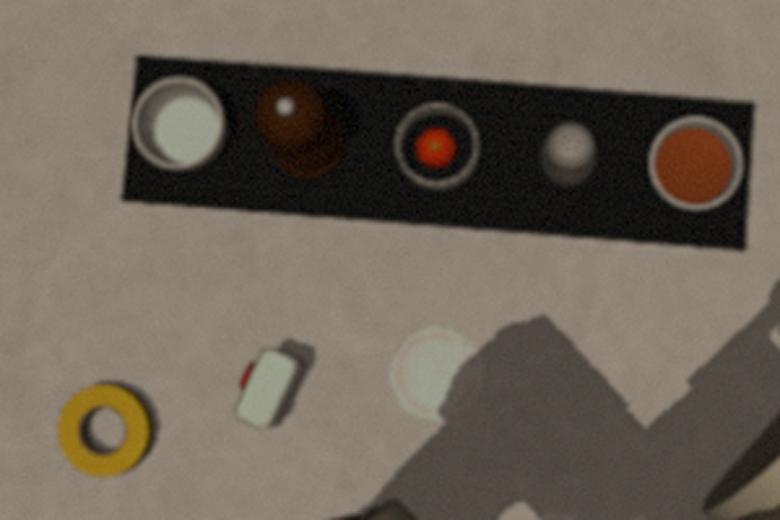

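View pics/s_sc.png

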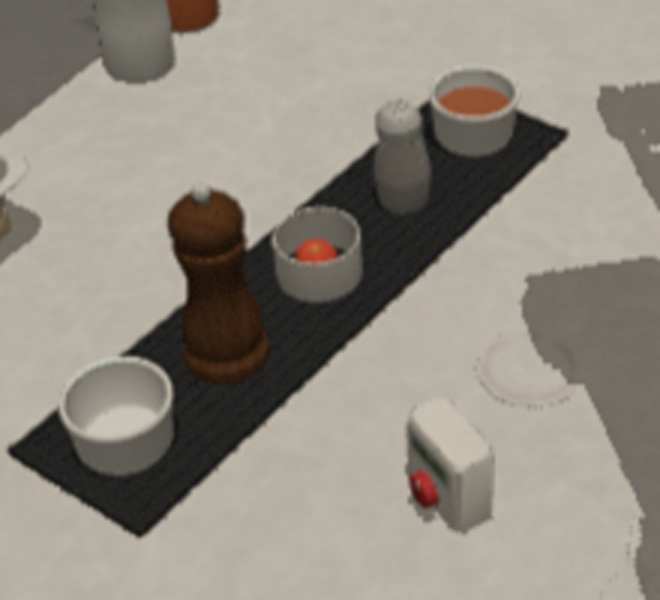

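```bash
python3 - <<'E'
from bench import *
from geo import *
d=get_image('top');f=lambda u,v:((u+.5)/2.6-.5+140,(v+.5)/2.6-.5+140)
M=np.array([.576,.0355]);y=np.array([.1036,.9946]);x=np.array([.9946,-.1036])
for n,p,z in[('saltcap',(570,143),.09),('knob',(285,106),.153),('ring',(437,145.5),.042),('empty',(179.5,123),.05),('red',(696,163),.05),('tom',(436,147),.02)]:
  w=at(d,f(*p),z);print(n,w.round(4),((w-M)@x).round(4),((w-M)@y).round(4))
# overlay predicted
im=cv2.resize(d['img'][140:340,140:440,::-1],None,fx=2.6,fy=2.6,interpolation=cv2.INTER_CUBIC)
for X,Y,L in[(.5865,.136,((.006,.029),(.13,.025))),(.5655,-.064,((.006,.022),(.07,.022),(.085,.017)))]:
 for h,r in L:
  P=[[X+r*np.cos(t),Y+r*np.sin(t),h] for t in np.linspace(0,6.28,60)]
  q=((proj(d,P)-140+.5)*2.6-.5).astype(int);cv2.polylines(im,[q.reshape(-1,1,2)],True,(0,255,0),1)
cv2.imwrite('pics/u.png',cv2.resize(im[40:240,200:660],None,fx=1.7,fy=1.7))
E
```

```text
saltcap [ 0.5664 -0.0646] 0.0009 -0.1006
knob [0.5883 0.1363] 0.0018 0.1015
ring [0.5746 0.0348] -0.0013 -0.0008
empty [0.597  0.2328] 0.0004 0.1984
red [ 0.5549 -0.1625] -0.0005 -0.1991
tom [0.5769 0.0364] 0.0008 0.001
```

View pics/u.png

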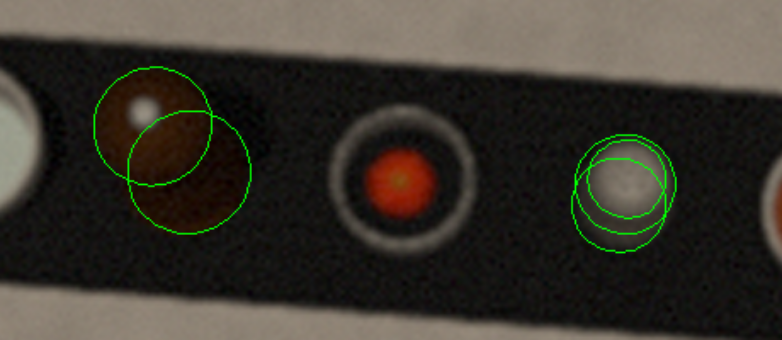

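Everything matches an upright placement within about 2 mm, and the arm is clear of the objects. I'm handing the job in.

```bash
python3 -c "
from bench import *
print(job_done())"
```

```text
the job is handed in; nothing more can be done
None
```

The row is set out on the mat and the job is handed in at about 31 s of the 96 s allowed. The order I worked in was tomato, ring over it, mill, then shaker.

| Item | Across the centre line (mm) | Along the row from the mat's centre (mm) |
|---|---|---|
| Ring | -1.3 | -0.8 |
| Cherry tomato (inside the ring) | 0.8 | 1.0 |
| Pepper mill | 1.8 | +101.5, about 97 from the empty ramekin |
| Salt shaker | 0.9 | -100.6, about 98.5 from the red ramekin |

These come from my own measurements in the last top picture. In that picture the mill and shaker match the outlines expected for upright objects. The ramekins, timer and label roll measured where they stood at the start, within measuring error. The arm was clear of everything.

Two readings disagreed:
- **Scene-camera network:** it was up to 14 mm off in the last picture. It put the red ramekin, which had not moved, 14 mm out, and its best guess for the mill was really the ring. I relied on the top camera and the gripper position instead.
- **Top-camera network on the shaker:** it read 112 mm from the mat's centre, where the shaker's cap in the same picture and the release position both gave about 100 mm.

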